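Push a bottle carrier through an L-shaped guide slot to the reading head

ROBOT

A 6-joint arm with a two-finger parallel gripper is mounted at the origin on a cart in front of the work surface, level with it; the furniture and walls round the work are solid. World frame = base frame: x ahead of the robot, y to its left, z up, the work surface at z = 0. Lengths are in mm, angles in degrees, forces in N, time in s.
With the tool pointing down it reaches from about 350 to 850 mm from the base axis. Payload 8.1 kg.
Tool frame: the origin (TCP) lies on the centre line of the jaws, within the pads' length; the fingertips stand 8 mm ahead of it and the grasp point (between the pads) lies 11 mm behind it; x points along the fingers, z is the direction in which the jaws open and shut, and the axes are right-handed (so a half turn about x gives the same grasp; the last joint's range is limited). The gripper opens to 85 mm and grips with 20 to 120 N. Pads are 22 mm wide; open, the fingers measure 114 mm over their backs; the gripper's body (76 mm by 85 mm) begins 54 mm behind the grasp point. The pads swing forward as they close: fully open they stand 13 mm farther back than shut.
Start: joints at [-81.956, 7.471, 85.268, -0, 87.261, -4.893], TCP at [134.352, -584.769, 239.292] pointing down, gripper open.
Joint ranges: [-169.43, 169.43], [-51.17, 129.36], [1.28, 143.12], [-76.62, 256.62], [0, 156.53], [-152.29, 152.29]. Speed limits (degrees/s): [136.94, 136.94, 159.86, 180, 180, 180].

INTERFACE

Orientations are given as [roll, pitch, yaw] about the fixed x, y, z axes, in that order (R = Rz(yaw) Ry(pitch) Rx(roll)).
In Python, from bench import r, vision, order gives the robot as it stands. The module is installed in compiled form; this text tells all that it offers.
- The arm moves only by the shell command python3 -m jog 'ROWS' [FORCE]. ROWS is JSON, a list of rows, each a list of 3 entries, a list of its own where there are three numbers: the shift along the world's x, y, z in m, then the turn, a rotation vector about the world's x, y, z in rad, then the opening, from -1 (shut) to 1 (fully open). A call has 1 to 5 rows; each row is the pose to reach, as a shift and turn from the pose commanded when the call began; what a row does not reach only later rows make up. A row lasts 1/12 s, in which the tool goes at most 41.7 mm and 7.16 degrees, less where a joint would pass 70% of its speed; a pose out of reach is approached as far as the arm can. A call with a gripper value outside its range is refused whole. The fingers move at their own pace and stop on an object; FORCE is the grip in N (left out, the last holds). Time passes only in rows, so rows that repeat a pose let the fingers close. It gives the time, the measured TCP pose, the force and the opening at its end, in the units of the state.
- r.sense(): the state, without advancing time (a new reading comes with each control period).
- vision.snapshot(name): name is "scene" or "top" or "wrist"; returns the picture (384x512x3 uint8, red, green, blue); there is no depth.
- vision.camera_model(name): a dict with "fov_y" (degrees; the focal length in pixels is half the picture's height over the tangent of half this angle, whatever the lens; pixels are square), "cx", "cy" (the principal point, pixels), "world_to_cam" (4x4, takes a point from world to camera coordinates). Camera axes: x right, y down, z forward; pixel columns grow to the right and rows downward; lengths in mm; the calibration is good to about 2 mm. A picture is of the moment at which its call begins: read the wrist's pose just before it. camera_model takes no time and is no camera call; for the wrist camera it gives the pose at the moment of the call.
- order.hand_in(): hands the job in, once; it reports no verdict.
The state is a dict: "time": time; "joint_pos": joint angles; "qd": joint speeds; "joint_efforts": joint torques, N m; "tool_pos": TCP position; "tcp_rot": TCP orientation; "ft_force": force on the tool from outside, world axes, zero at the start; "wrist_torque": the same for the moment, N m; "finger_gap": finger opening in mm.
Only numpy, scipy, OpenCV 4.12 (cv2) and the standard library are available. Lean on these libraries where they do the work, as an engineer would, in place of code of your own. Each camera call takes 0.05 s, during which the arm holds its last target.

TASK

On the guide plate a round carrier with a small bottle standing in it rides with its pin in an L-shaped slot. With the fingertips against its side, push the carrier along the slot, round the corner and on to the far end of the slot in front of the reading head, then draw the hand away. Only push: do not take the carrier or the bottle between the fingers or lift either, keep the bottle upright in the carrier, and leave everything else where it is.

Things in the scene. Friction and masses are not known exactly. Their poses are not given: they have to be found in the camera images.
- guide: fixed bare aluminium plate 224 x 224 mm; origin at the centre of its underside on the worktop, top face 22 mm up. An L slot, 16 mm wide, 12 deep: leg 1 along the plate's +x (110 mm, slot_start to slot_corner), leg 2 along its +y (100 mm, slot_corner to slot_end). A white reading head (46 x 22 mm, 44 high above the plate) is fixed beyond slot_end, its lens 31 mm from slot_end
- slot_start (a point): point on the slot's centre line, level with the plate's top, where the carrier's centre is when it stands at the beginning of leg 1 (the slot's wall is 8 mm further); axes as the plate's
- slot_corner (a point): the same at the corner, where the centre lines of the two legs cross; axes as the plate's
- slot_end (a point): the same at the far end of leg 2, in front of the reading head; the pin touches the end wall when the carrier's centre is 2 mm beyond this point; axes as the plate's
- carrier: loose round puck, 48 mm diameter (49 at the foot), 26 high, about 0.2 kg, with a 25 mm well in its top; slides on the plate. Origin on its axis at the disc's underside, level with the plate's top; z up, yaw means nothing. A 12 mm pin under it reaches 9 mm into the slot (2 mm play each side) so it moves only along the slot. It starts in the first 30 mm of leg 1
- vial: small white dropper bottle, 22 mm diameter, 58 mm tall, standing loose in the carrier's well; its foot is 6 mm above the carrier's underside, so its tip is 64 mm above the plate. Origin at the centre of its underside, z up
- vial_mid (a point): centre of that bottle, half-way up (29 mm above its foot)
- spare_bottle: bystander: dropper bottle 22 mm diameter, 58 mm tall, standing on the guide plate inside the angle of the L; origin at its underside
- cassette: bystander: flat test cassette 21 x 70 x 5 mm lying on the worktop in front of the plate
- tube: bystander: capped blood tube 17 x 85 mm lying on the worktop
- timer: bystander: bench timer 62 x 66 x 18 mm lying on the worktop to the right of the plate
- marker: bystander: marker pen 17 x 135 mm lying on the worktop at the left front
Mind the look-alikes: they are no part of the job. Of the things like the carrier, leave any that is green or red; of the rest the larger one is meant.

How it is judged (in metres and radians):
On the way:
1. the carrier is at the corner of the slot (x of carrier in the frame of slot_corner between -0.009 and 0.009 m and y of carrier in the frame of slot_corner between -0.009 and 0.009 m), for 0.05 s.
At the end, for the whole second after the job is handed in: The carrier stands still on the plate with its axis within 5 mm of slot_end in the plate's x and y, its foot on the plate within 4 mm; the bottle stands in its well (centre 28 to 42 mm above the carrier's underside, within 6 mm of its axis, upright within 0.15 rad), at rest (x of carrier in the frame of slot_end between -0.005 and 0.005 m and y of carrier in the frame of slot_end between -0.005 and 0.005 m and z of carrier in the frame of guide between 0.018 and 0.026 m and angle between carrier's own z axis and vertical below 0.1 rad and linear speed of carrier below 0.01 m/s and linear speed of vial below 0.02 m/s and z of vial_mid in the frame of carrier between 0.028 and 0.042 m and horizontal distance between vial_mid and carrier below 0.006 m and angle between vial's own z axis and vertical below 0.15 rad); the robot touches nothing.
It fails at once if the carrier is lifted off the plate or tipped (z of carrier in the frame of guide above 0.028 m or angle between carrier's own z axis and vertical above 0.25 rad).
It fails at once if the bottle is lifted or tipped in its carrier (z of vial_mid in the frame of carrier above 0.045 m or angle between vial's own z axis and vertical above 0.35 rad).
It fails at once if the carrier or its bottle is taken between the fingers (horizontal distance between the grasp point and vial_mid below 0.02 m and distance between the grasp point and vial_mid below 0.045 m).
It fails at once if a bystander (spare bottle, cassette, tube, timer, marker) is moved by more than 15 mm (distance of any of spare_bottle, cassette, tube, timer, marker from where it was at the start of the episode above 0.015 m).
It fails at once if the spare bottle is tipped (angle between spare_bottle's own z axis and vertical above 0.3 rad).
It also fails if it takes over 51 s, if anything falls off the work surface, if the arm or the gripper's body presses on something with over 40 N, if the wrist force passes 120 N, or if a joint passes its speed limit or range.

## Working session

There is one attempt and no reset: what is moved stays moved. The work goes in short steps, Python scripts to look and compute and a shell command to move; the robot and the scene stay as the last step left them, time stands still between calls to the robot, and variables do not carry over. Pictures are saved under pics/ and viewed, and the job is handed in when it is done.

```bash
mkdir -p pics; python3 - <<'E'
from bench import r,vision
import cv2
s=r.sense();print(s['time'],s['tool_pos'],s['tcp_rot'],s['ft_force'],s['finger_gap'])
for n in("scene","top"):
    im=vision.snapshot(n);cv2.imwrite(f'pics/{n}0.png',im[:,:,::-1])
    print(vision.camera_model(n))
E
```

```text
0.0 [ 134.27498536 -584.2378419   238.24440602] [175.60531714  89.89386974  98.54265308] [-1.56055377e-04  5.28823294e-01 -6.09077472e-01] 85.2780483244763
{'fov_y': 44.14540493332463, 'cx': 248.28667017638963, 'cy': 186.15542381547309, 'world_to_cam': array([[ 4.59379909e-01, -8.87865149e-01,  2.57987724e-02,
        -1.32780074e+02],
       [-3.64072786e-01, -2.14704643e-01, -9.06285232e-01,
         2.46213471e+02],
       [ 8.10198189e-01,  4.06936597e-01, -4.21878538e-01,
         8.90998170e+02],
       [ 0.00000000e+00,  0.00000000e+00,  0.00000000e+00,
         1.00000000e+00]])}
{'fov_y': 43.783947361272645, 'cx': 259.381017392573, 'cy': 191.08548170552967, 'world_to_cam': array([[-4.65669158e-02, -9.98914912e-01, -7.21717041e-04,
         1.16810162e+02],
       [-9.68861378e-01,  4.53417641e-02, -2.43416833e-01,
         5.17037406e+02],
       [ 2.43185428e-01, -1.06359274e-02, -9.69921504e-01,
         1.05855907e+03],
       [ 0.00000000e+00,  0.00000000e+00,  0.00000000e+00,
         1.00000000e+00]])}
```

View pics/scene0.png

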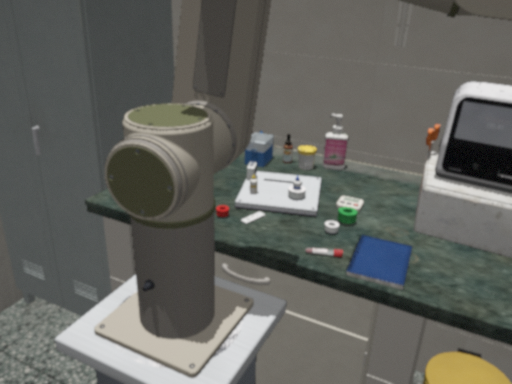

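View pics/top0.png

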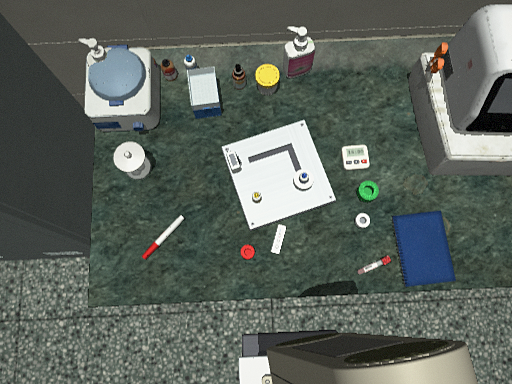

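```bash
python3 - <<'E'
import cv2
im=cv2.imread('pics/top0.png')[110:280,210:400]
cv2.imwrite('pics/top0c.png',cv2.resize(im,None,fx=3.5,fy=3.5,interpolation=cv2.INTER_CUBIC)[:600])
im=cv2.imread('pics/scene0.png')[145:255,200:370]
cv2.imwrite('pics/sc0c.png',cv2.resize(im,None,fx=4.5,fy=4.5,interpolation=cv2.INTER_CUBIC))
E
```

```text
(no output)
```

View pics/top0c.png

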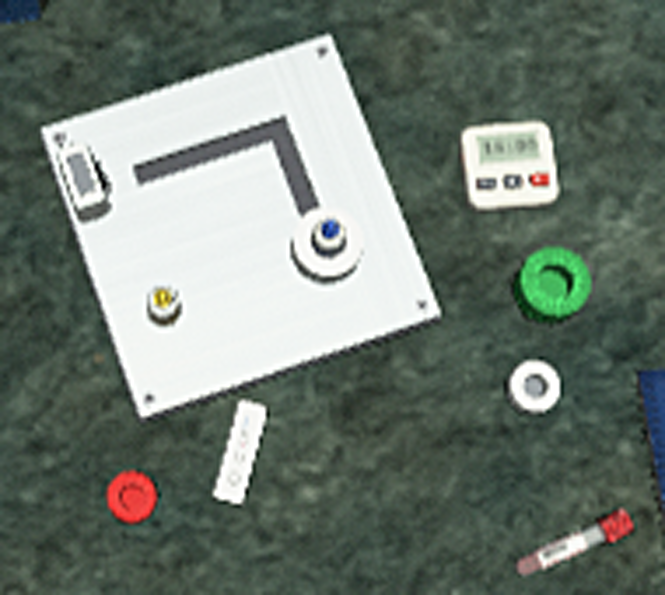

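View pics/sc0c.png

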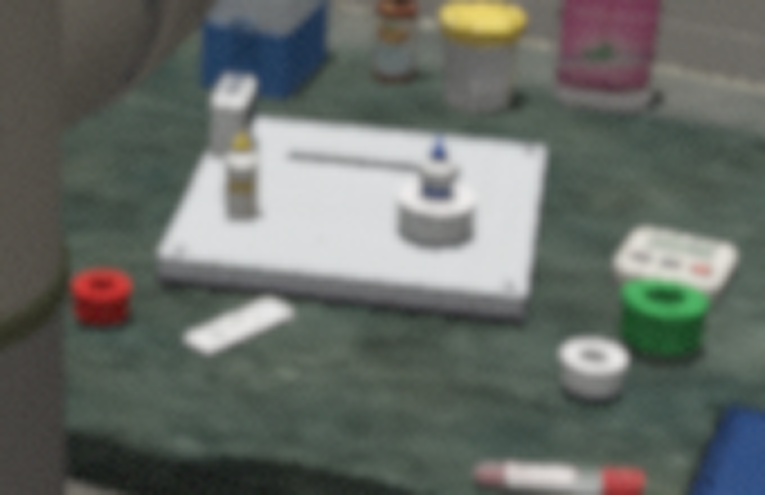

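The candidates in the top view are green (369,190), red (248,252), the small white ring (363,220), and the large white puck with the bottle on the slot (303,180). The last one is the carrier: it is neither green nor red, it is the larger white one, and it sits in the slot. Next I'll measure the slot and carrier.

```bash
cat > h.py <<'E'
import numpy as np,cv2
from bench import r,vision
def ray(n,uv,z,M=None):
    M=M or vision.camera_model(n);f=192/np.tan(np.radians(M['fov_y']/2))
    W=M['world_to_cam'];R=W[:3,:3];c=-R.T@W[:3,3]
    uv=np.atleast_2d(uv).astype(float)
    d=np.c_[(uv[:,0]-M['cx'])/f,(uv[:,1]-M['cy'])/f,np.ones(len(uv))]@R
    return c+d*((z-c[2])/d[:,2])[:,None]
def proj(n,p,M=None):
    M=M or vision.camera_model(n);f=192/np.tan(np.radians(M['fov_y']/2))
    q=np.atleast_2d(p)@M['world_to_cam'][:3,:3].T+M['world_to_cam'][:3,3]
    return q[:,:2]/q[:,2:]*f+[M['cx'],M['cy']]
E
python3 - <<'E'
from h import *
im=cv2.imread('pics/top0.png');g=cv2.cvtColor(im,6)
b=((g>150)*255).astype('uint8')
cs,_=cv2.findContours(b[100:240,215:345],cv2.RETR_EXTERNAL,2,offset=(215,100))
c=max(cs,key=cv2.contourArea)
ap=cv2.approxPolyDP(c,6,True)[:,0];print('plate',ap.tolist(),cv2.contourArea(c))
print(ray('top',ap,22).round(1)[:,:2].tolist()); print(cv2.minAreaRect(ray('top',c[:,0],22)[:,:2].astype('float32')))
m=((g<125)*255).astype('uint8');pm=np.zeros_like(m);cv2.fillPoly(pm,[ap],255);pm=cv2.erode(pm,np.ones((7,7)))
m&=pm
n,l,st,ce=cv2.connectedComponentsWithStats(m)
for i in range(1,n):
  if st[i,4]>8: print(i,st[i],ce[i], ray('top',ce[i],22).round(1))
i=1+st[1:,4].argmax()
cs,_=cv2.findContours((l==i).astype('uint8'),0,2)
a=cv2.approxPolyDP(cs[0],2,True)[:,0];print(a.tolist(),ray('top',a,22)[:,:2].round(1).tolist())
E
```

```text
plate [[304, 120], [222, 146], [250, 228], [335, 199]] 7590.0
[[712.7, -29.5], [652.8, 180.0], [442.5, 118.8], [504.0, -90.5]]
((577.7431030273438, 45.334442138671875), (221.2292938232422, 221.25979614257812), 16.489870071411133)
1 [248 144  53  27 346] [278.79479769 154.85549133] [[623.   39.5  22. ]]
3 [236 154   5  12  19] [238.31578947 159.68421053] [[615.1 140.6  22. ]]
4 [234 167   7   6  25] [237.28 169.4 ] [[590.1 144.   22. ]]
5 [302 173   5   5  19] [303.84210526 175.21052632] [[567.5 -19.   22. ]]
6 [299 177  10   7  24] [302.79166667 180.45833333] [[554.3 -15.5  22. ]]
7 [293 179  18  12  34] [299.67647059 186.88235294] [[538.4  -6.8  22. ]]
11 [252 197  10   6  22] [256.90909091 200.04545455] [[510.3  99.1  22. ]]
[[300, 168], [291, 144], [248, 157], [251, 161], [287, 149], [295, 170]] [[586.5, -10.8], [650.0, 7.4], [621.0, 116.3], [610.2, 109.3], [637.3, 18.2], [581.9, 1.8]]
```

```bash
python3 - <<'E'
from h import *
from scipy.spatial.transform import Rotation as R
s=r.sense();M=R.from_euler('xyz',s['tcp_rot'],degrees=True).as_matrix();print(M.round(3))
W=vision.camera_model('wrist');w=W['world_to_cam'];c=-w[:3,:3].T@w[:3,3];print(W['fov_y'],c-s['tool_pos'],w[2,:3].round(3),w[0,:3].round(3))
print('cam in tool', M.T@(c-s['tool_pos']))
E
```

```text
[[-0.     0.975  0.224]
 [ 0.002  0.224 -0.975]
 [-1.     0.    -0.002]]
64.74998542751989 [ 65.24619945  14.27948226 134.82712404] [-0.258 -0.058 -0.964] [ 0.224 -0.975 -0.001]
cam in tool [-134.81742274   66.80844076    0.46722654]
```

```bash
python3 -m jog '[[[0.024,0.031,0],[0,0,0.02],-1],[[0.048,0.063,0],[0,0,0.04],-1],[[0.073,0.095,0],[0,0,0.061],-1],[[0.098,0.127,0],[0,0,0.061],-1],[[0.122,0.158,0],[0,0,0.061],-1]]' 20
python3 -m jog '[[[0.024,0.031,0],[0,0,0],-1],[[0.048,0.063,0],[0,0,0],-1],[[0.073,0.095,0],[0,0,0],-1],[[0.098,0.127,0],[0,0,0],-1],[[0.122,0.158,0],[0,0,0],-1]]'
```

```text
time: 0.52
tool_pos: [257.0, -424.9, 238.7]
tcp_rot: [178.4, 89.9, 104.9]
ft_force: [0.5, 0.1, 0.5]
finger_gap: 25.6
time: 0.93
tool_pos: [379.0, -266.8, 239.1]
tcp_rot: [-177.9, 90.0, 108.5]
ft_force: [0.3, -1.1, 0.3]
finger_gap: -0.0
```

```bash
python3 -m jog '[[[0.024,0.031,0],[0,0,0],-1],[[0.048,0.063,0],[0,0,0],-1],[[0.073,0.095,0],[0,0,0],-1],[[0.098,0.127,0],[0,0,0],-1],[[0.122,0.158,0],[0,0,0],-1]]'
python3 -m jog '[[[0.024,0.031,0],[0,0,0],-1],[[0.048,0.063,0],[0,0,0],-1],[[0.073,0.095,0],[0,0,0],-1],[[0.100,0.127,0],[0,0,0],-1],[[0.110,0.140,0],[0,0,0],-1]]'
python3 -m jog '[[[0,0,0],[0,0,0],-1],[[0,0,0],[0,0,0],-1],[[0,0,0],[0,0,0],-1]]'
python3 - <<'E'
from h import *
import pickle
M=vision.camera_model('wrist');im=vision.snapshot('wrist')
pickle.dump(M,open('w1.pkl','wb'));cv2.imwrite('pics/w1.png',im[:,:,::-1])
s=r.sense();print(s['tcp_rot'],s['tool_pos'],s['finger_gap'],s['joint_pos'],s['ft_force'])
E
```

```text
time: 1.35
tool_pos: [501.1, -108.6, 239.0]
tcp_rot: [-132.6, 90.0, 153.8]
ft_force: [1.7, -1.2, -0.7]
finger_gap: -0.3
time: 1.77
tool_pos: [612.0, 33.5, 238.3]
tcp_rot: [175.7, 89.9, 102.3]
ft_force: [0.7, 0.2, 0.2]
finger_gap: 0.4
time: 2.02
tool_pos: [609.8, 28.8, 238.7]
tcp_rot: [-92.1, 89.9, -165.7]
ft_force: [-0.1, -0.0, 0.9]
finger_gap: -0.1
[ -87.01780878   89.94783966 -160.62787333] [609.76536548  28.39079491 238.95222795] 0.1862298716088016 [-2.13439128e+00  9.13075611e+00  8.34828383e+01 -1.91415271e-02
  8.74349345e+01  7.14765380e+01] [-0.21073364  0.02823126 -0.39742145]
```

View pics/w1.png

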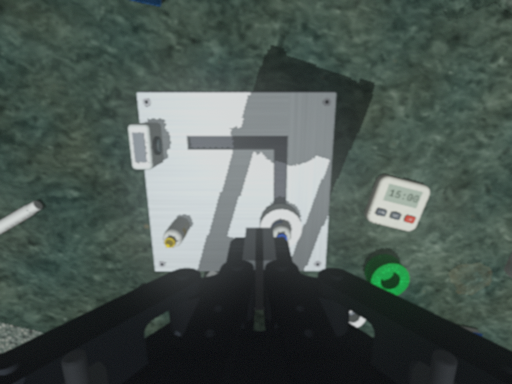

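```bash
python3 - <<'E'
from h import *
im=cv2.imread('pics/w1.png')
c=cv2.resize(im[80:280,125:345],None,fx=3,fy=3,interpolation=cv2.INTER_CUBIC);cv2.imwrite('pics/w1c.png',c)
E
```

```text
(no output)
```

View pics/w1c.png

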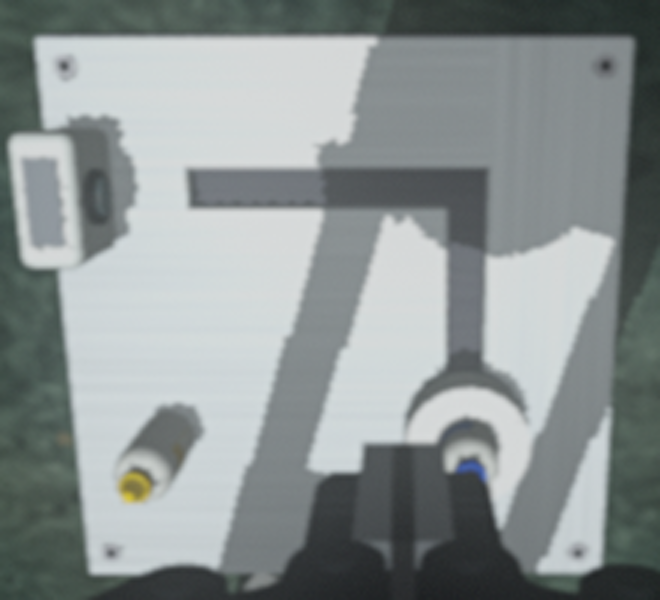

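```bash
python3 - <<'E'
from h import *
import pickle
M=pickle.load(open('w1.pkl','rb'))
def P(l,z=22): return ray('wrist',np.array(l)/3-1/3+[125,80],z,M)[:,:2]
sl=P([(487.5,168.5),(447,208),(187.5,169),(189,208)]);print('slot',sl.round(1))
pc=P([(35,38),(635,38),(604,574),(90,574)]);print('plate',pc.round(1),pc.mean(0),np.linalg.norm(np.diff(pc,axis=0),axis=1))
d=pc[1]-pc[0]+pc[2]-pc[3];print('yaw from -y',np.degrees(np.arctan2(d[0],-d[1])))
corner=sl[:2].mean(0);endw=sl[2:].mean(0);v=endw-corner;print('corner',corner,'len',np.linalg.norm(v),'yaw',np.degrees(np.arctan2(-v[0],v[1])))
print('end',endw-v/np.linalg.norm(v)*8)
print('carrier top',P([(467,445),(406,440),(528,430)],48))
im=cv2.imread('pics/top0.png')
hsv=cv2.cvtColor(im,40);b=(hsv[...,0]>105)&(hsv[...,0]<130)&(hsv[...,1]>120)
b[:165]=0;b[195:]=0;b[:,:290]=0;b[:,316:]=0
y,x=np.nonzero(b);print(x.mean(),y.mean(),ray('top',[x.mean(),y.mean()],83))
E
```

```text
slot [[653.7   7.3]
 [635.   17.7]
 [621.1 117.1]
 [606.8 113.3]]
plate [[651.7 181.5]
 [714.3 -30.2]
 [503.1 -94.2]
 [440.2 119.1]] [577.31371425  44.0342542 ] [220.76666279 220.67156454 222.3836105 ]
yaw from -y 16.441557353841414
corner [644.35877253  12.49534118] len 107.11044838539985 yaw 16.497389267310812
end [616.21421448 107.52567755]
carrier top [[553.11828196 -14.39740624]
 [548.45763761   8.67917687]
 [565.59756952 -34.92929406]]
303.6875 175.125 [[550.58025107 -12.02286177  83.        ]]
```

```bash
python3 -m jog '[[[-0.035,-0.019,0],[0,0,0],-1],[[-0.070,-0.038,0],[0,0,0],-1],[[-0.105,-0.057,0],[0,0,0],-1],[[-0.105,-0.057,-0.02],[0,0,0],-1],[[-0.105,-0.057,-0.04],[0,0,0],-1]]'
python3 -m jog '[[[0,0,-0.03],[0,0,0],-1],[[0,0,-0.06],[0,0,0],-1],[[0,0,-0.08],[0,0,0],-1],[[0,0,-0.09],[0,0,0],-1],[[0,0,-0.09],[0,0,0],-1]]'
python3 - <<'E'
from h import *
import pickle
M=vision.camera_model('wrist');im=vision.snapshot('wrist')
cv2.imwrite('pics/w2.png',im[:,:,::-1]);im=vision.snapshot('scene')[130:260,180:370]
cv2.imwrite('pics/s2.png',cv2.resize(im[:,:,::-1],None,fx=4,fy=4,interpolation=2))
print(np.mean([r.sense()['tool_pos']],0))
E
```

```text
time: 2.48
tool_pos: [504.7, -30.1, 201.3]
tcp_rot: [61.1, 89.7, -12.7]
ft_force: [0.8, 0.3, -1.3]
finger_gap: 0.3
time: 2.9
tool_pos: [503.0, -28.3, 106.8]
tcp_rot: [-114.0, 89.7, 172.3]
ft_force: [-1.0, 0.3, -0.0]
finger_gap: -0.2
[505.58746265 -28.34127017 110.27642744]
```

View pics/w2.png

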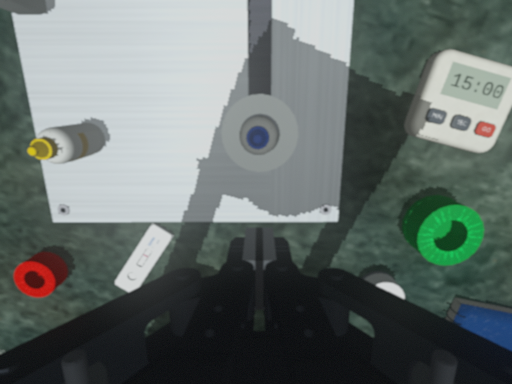

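View pics/s2.png

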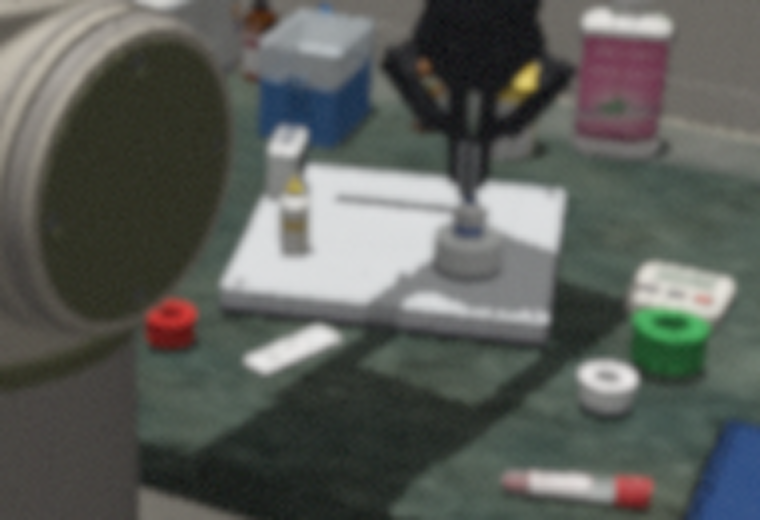

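The wrist view has the carrier's top circle at (259,133) and the bottle at (258,136), on the same column as the fingers. The hand is behind the carrier and clear of it.

```bash
python3 - <<'E'
from h import *
print(ray('wrist',[(259,133),(221,133),(297,133),(257,136)],48).round(1),ray('wrist',[(257,136)],78).round(1))
print(r.sense()['tool_pos'], proj('top',[[505,-28,98]]))
E
python3 -m jog '[[[0,0,-0.03],[0,0,0],-1],[[0,0,-0.055],[0,0,0],-1],[[0,0,-0.067],[0,0,0],-1],[[0,0,-0.072],[0,0,0],-1],[[0,0,-0.072],[0,0,0],-1]]'
```

```text
[[555.2 -14.5  48. ]
 [548.4   8.9  48. ]
 [562.1 -37.8  48. ]
 [553.  -13.8  48. ]] [[555.6 -13.2  78. ]]
[505.58746265 -28.34127017 110.27642744] [[312.67221442 192.24546613]]
time: 3.42
tool_pos: [505.3, -27.8, 37.4]
tcp_rot: [-113.7, 90.0, 172.7]
ft_force: [-0.6, 0.9, 0.1]
finger_gap: -0.1
```

```bash
python3 -m jog '[[[0.0058,0.0017,0],[0,0,0],-1],[[0.0115,0.0034,0],[0,0,0],-1],[[0.0173,0.0051,0],[0,0,0],-1],[[0.0230,0.0068,0],[0,0,0],-1],[[0.0288,0.0085,0],[0,0,0],-1]]'
python3 -m jog '[[[0.0058,0.0017,0],[0,0,0],-1],[[0.0115,0.0034,0],[0,0,0],-1],[[0.0173,0.0051,0],[0,0,0],-1],[[0.0230,0.0068,0],[0,0,0],-1],[[0.0288,0.0085,0],[0,0,0],-1]]'
python3 - <<'E'
from h import *
im=vision.snapshot('wrist')
cv2.imwrite('pics/w3.png',im[:,:,::-1]);print(r.sense()['tool_pos'])
E
```

```text
time: 3.83
tool_pos: [535.3, -19.1, 38.1]
tcp_rot: [58.8, 89.9, -14.8]
ft_force: [-2.6, 0.1, 1.8]
finger_gap: -0.3
time: 4.25
tool_pos: [563.5, -10.6, 37.2]
tcp_rot: [-108.1, 90.0, 178.4]
ft_force: [-2.8, -0.5, 1.2]
finger_gap: 0.2
[564.55003193 -10.37379662  37.48836144]
```

View pics/w3.png

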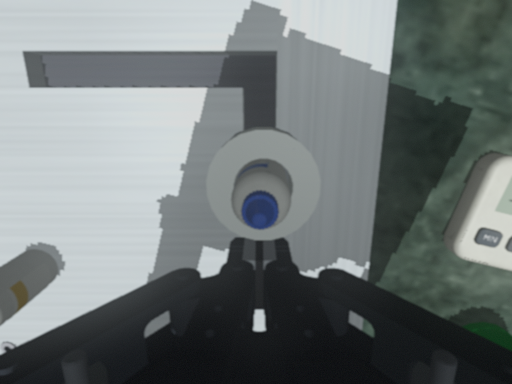

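The carrier is moving with the fingertips: its top circle is at (264,185), and the bottle is upright. The slot's corner region is at (260,69).

```bash
python3 - <<'E'
from h import *
e=np.array([.959,.2832]);n=np.array([-.2832,.959])
c=ray('wrist',[(264,185)],48)[0,:2]; k=ray('wrist',[(276.5,51.5),(243.5,87)],22)[:,:2].mean(0)
t=r.sense()['tool_pos'][:2]
print(c,k,'tcp->carrier',(c-t)@e,(c-t)@n,'carrier->corner',(k-c)@e,(k-c)@n)
E
```

```text
[599.32009172  -2.89271621] [645.51865763  12.55986108] tcp->carrier 35.46312931960204 -2.672524816939751 carrier->corner 48.68059459033236 1.7355877534639301
```

```bash
python3 -m jog '[[[0.0058,0.0017,0],[0,0,0],-1],[[0.0115,0.0034,0],[0,0,0],-1],[[0.0173,0.0051,0],[0,0,0],-1],[[0.0230,0.0068,0],[0,0,0],-1],[[0.0288,0.0085,0],[0,0,0],-1]]'
python3 -m jog '[[[0.0038,0.0011,0],[0,0,0],-1],[[0.0077,0.0023,0],[0,0,0],-1],[[0.0115,0.0034,0],[0,0,0],-1],[[0.0134,0.0040,0],[0,0,0],-1],[[0.0144,0.0043,0],[0,0,0],-1]]'
python3 -m jog '[[[0.001,0.0003,0],[0,0,0],-1],[[0.002,0.0006,0],[0,0,0],-1]]'
python3 - <<'E'
from h import *
im=vision.snapshot('wrist')
cv2.imwrite('pics/w4.png',im[:,:,::-1]);s=r.sense();print(s['tool_pos'],s['ft_force'])
E
```

```text
time: 4.72
tool_pos: [592.3, -2.1, 37.1]
tcp_rot: [-128.5, 90.0, 157.9]
ft_force: [-1.0, 0.2, 0.1]
finger_gap: -0.1
time: 5.13
tool_pos: [606.4, 2.1, 37.3]
tcp_rot: [89.9, 90.0, 16.3]
ft_force: [-2.4, -0.8, 0.3]
finger_gap: -0.2
time: 5.3
tool_pos: [608.1, 2.6, 37.3]
tcp_rot: [-93.3, 90.0, -166.9]
ft_force: [-2.6, -0.2, 1.4]
finger_gap: 0.1
[608.30697169   2.64975195  37.35898069] [-0.24477597  0.1998013   0.17058887]
```

View pics/w4.png

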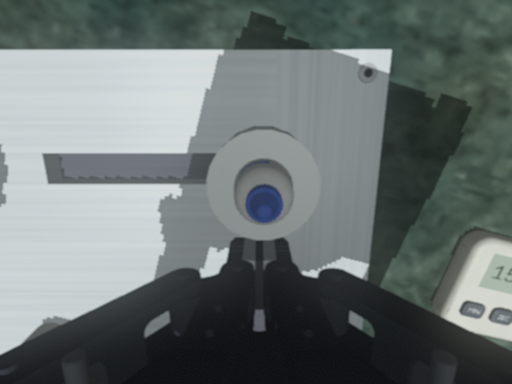

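```bash
python3 -m jog '[[[0.001,0.0003,0],[0,0,0],-1],[[0.002,0.0006,0],[0,0,0],-1],[[0.002,0.0006,0],[0,0,0],-1]]'
python3 -m jog '[[[0.001,0.0003,0],[0,0,0],-1],[[0.001,0.0003,0],[0,0,0],-1]]'
python3 -m jog '[[[0.001,0.0003,0],[0,0,0],-1],[[0.001,0.0003,0],[0,0,0],-1]]'
```

```text
time: 5.6
tool_pos: [610.3, 3.2, 37.3]
tcp_rot: [75.7, 90.0, 2.1]
ft_force: [-0.7, -0.6, 0.7]
finger_gap: 0.3
time: 5.77
tool_pos: [611.3, 3.5, 37.3]
tcp_rot: [81.5, 90.0, 7.9]
ft_force: [-0.6, -0.1, 0.8]
finger_gap: -0.0
time: 5.93
tool_pos: [612.3, 3.9, 37.3]
tcp_rot: [79.3, 90.0, 5.8]
ft_force: [-0.5, -1.1, -0.2]
finger_gap: 0.0
```

```bash
python3 -m jog '[[[0.0007,0.0002,0],[0,0,0],-1],[[0.0007,0.0002,0],[0,0,0],-1]]'
python3 -m jog '[[[0.0007,0.0002,0],[0,0,0],-1],[[0.0007,0.0002,0],[0,0,0],-1]]'
python3 - <<'E'
from h import *
im=vision.snapshot('wrist')
cv2.imwrite('pics/w5.png',im[:,:,::-1]);s=r.sense();print(s['tool_pos'],s['ft_force'])
e=np.array([.959,.2832])
c=ray('wrist',[(264,185)],48)[0,:2];print(c,(c-[644.8,12.6])@e)
E
```

```text
time: 6.1
tool_pos: [612.9, 4.0, 37.3]
tcp_rot: [81.4, 90.0, 7.8]
ft_force: [-1.3, 0.1, -0.3]
finger_gap: -0.1
time: 6.27
tool_pos: [613.1, 4.1, 37.3]
tcp_rot: [-96.7, 89.9, -170.3]
ft_force: [-4.6, -1.9, 3.4]
finger_gap: 0.0
[613.1362369    4.09278038  37.27082242] [-4.55509229 -0.86257703  3.36627993]
[647.9952489   11.59424332] 2.7794133983772973
```

View pics/w5.png

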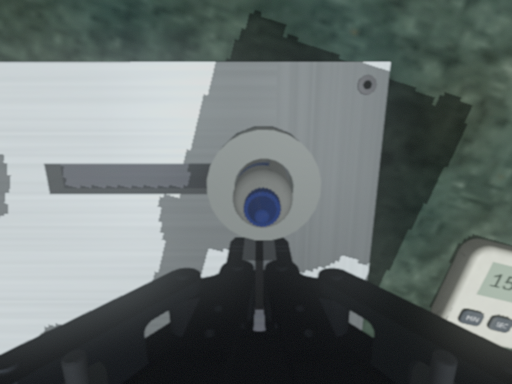

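The carrier is at the corner with its pin against the wall: circle (264,185), force about 5 N. Next I'll back off and go round to the −y side.

```bash
python3 -m jog '[[[-0.012,-0.0035,0],[0,0,0],-1],[[-0.024,-0.0071,0],[0,0,0],-1],[[-0.0188,-0.0247,0],[0,0,0],-1],[[-0.0136,-0.0422,0],[0,0,0],-1],[[-0.0084,-0.0598,0],[0,0,0],-1]]'
python3 -m jog '[[[0.0145,0.0043,0],[0,0,0],-1],[[0.029,0.0086,0],[0,0,0],-1],[[0.0435,0.0128,0],[0,0,0],-1],[[0.054,0.016,0],[0,0,0],-1],[[0.058,0.0171,0],[0,0,0],-1]]'
python3 - <<'E'
from h import *
im=vision.snapshot('wrist')
cv2.imwrite('pics/w6.png',im[:,:,::-1]);s=r.sense();print(s['tool_pos'],s['ft_force'])
im=vision.snapshot('top')[100:240,200:400]
cv2.imwrite('pics/t6.png',cv2.resize(im[:,:,::-1],None,fx=4,fy=4,interpolation=2))
E
```

```text
time: 6.73
tool_pos: [605.7, -55.9, 37.6]
tcp_rot: [74.8, 89.9, 1.3]
ft_force: [0.9, -0.2, 0.1]
finger_gap: -0.2
time: 7.15
tool_pos: [665.0, -38.0, 37.7]
tcp_rot: [77.0, 89.9, 3.5]
ft_force: [1.0, 0.1, 0.9]
finger_gap: 0.2
[664.79834873 -37.96209266  37.57845616] [-0.31809097  0.52915905  0.38696497]
```

View pics/w6.png

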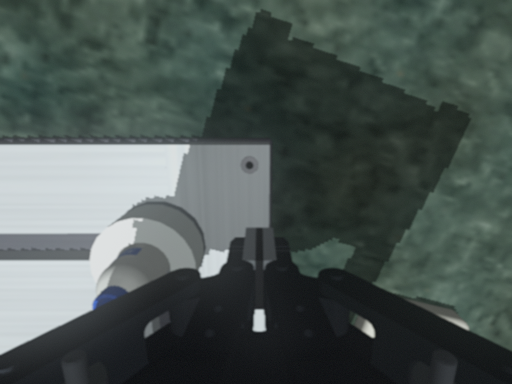

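View pics/t6.png

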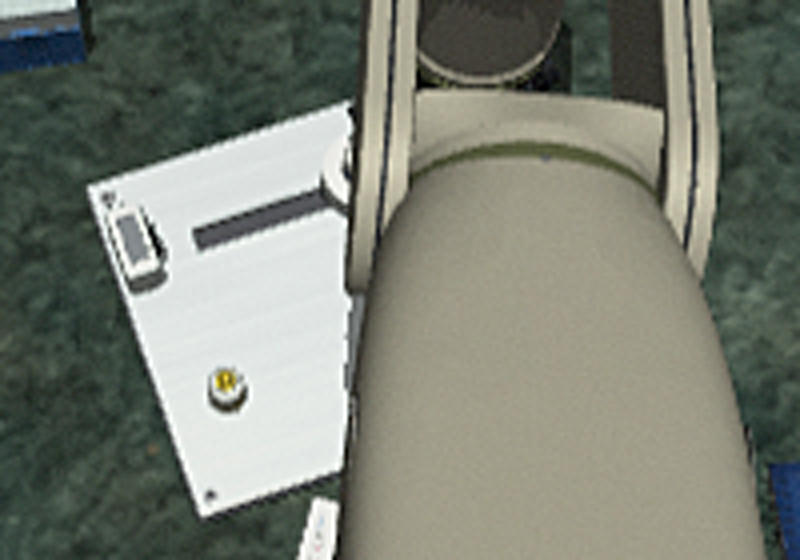

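In the wrist view the carrier is at (147,255), and the linkage's wide side faces the bottle. I'll turn the hand +90° so the narrow side faces the bottle for leg 2, as it did in leg 1.

```bash
python3 -m jog '[[[-0.0019,-0.0006,0],[0,0,0.12],-1],[[-0.0019,-0.0006,0],[0,0,0.24],-1],[[-0.0019,-0.0006,0],[0,0,0.36],-1],[[-0.0019,-0.0006,0],[0,0,0.48],-1],[[-0.0019,-0.0006,0],[0,0,0.6],-1]]'
python3 -m jog '[[[0,0,0],[0,0,0.12],-1],[[0,0,0],[0,0,0.24],-1],[[0,0,0],[0,0,0.36],-1],[[0,0,0],[0,0,0.48],-1],[[0,0,0],[0,0,0.6],-1]]'
python3 -m jog '[[[0,0,0],[0,0,0.12],-1],[[0,0,0],[0,0,0.24],-1],[[0,0,0],[0,0,0.371],-1],[[0,0,0],[0,0,0.371],-1]]'
python3 - <<'E'
from h import *
from scipy.spatial.transform import Rotation as R
im=vision.snapshot('wrist')
cv2.imwrite('pics/w7.png',im[:,:,::-1]);s=r.sense();print(s['tool_pos'],s['ft_force'],s['joint_pos'])
print(R.from_euler('xyz',s['tcp_rot'],degrees=True).as_matrix().round(3))
E
```

```text
time: 7.67
tool_pos: [660.6, -39.2, 37.2]
tcp_rot: [-148.5, 90.0, 172.6]
ft_force: [-0.8, 0.2, 0.4]
finger_gap: 0.3
time: 8.08
tool_pos: [660.5, -39.3, 37.2]
tcp_rot: [-178.1, 90.0, 177.4]
ft_force: [-0.8, -0.4, 0.1]
finger_gap: -0.1
time: 8.42
tool_pos: [660.6, -39.2, 37.2]
tcp_rot: [164.2, 90.0, -179.0]
ft_force: [-0.2, -0.7, 0.3]
finger_gap: 0.1
[660.72500682 -39.23563771  37.25151076] [0.25073807 0.18465638 0.57203102] [-7.83364994e+00  2.64950620e+01  8.43374968e+01 -2.47003768e-03
  6.91786492e+01 -2.42094431e+01]
[[-0.    -0.282  0.959]
 [-0.     0.959  0.282]
 [-1.     0.    -0.   ]]
```

View pics/w7.png

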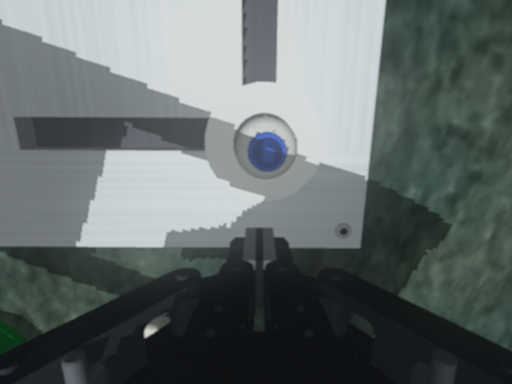

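The carrier's top circle is at (263,140), straight ahead of the fingers (column 260). The bottle is upright and the leg 2 slot runs upward at column 260.

```bash
python3 - <<'E'
from h import *
e=np.array([.959,.2832]);n=np.array([-.2832,.959])
c=ray('wrist',[(263,140)],48)[0,:2]; t=r.sense()['tool_pos'][:2]
print(c,(c-t)@e,(c-t)@n)
E
python3 -m jog '[[[-0.0017,0.0058,0],[0,0,0],-1],[[-0.0034,0.0115,0],[0,0,0],-1],[[-0.0051,0.0173,0],[0,0,0],-1],[[-0.0068,0.0230,0],[0,0,0],-1],[[-0.0085,0.0288,0],[0,0,0],-1]]'
python3 -m jog '[[[-0.0017,0.0058,0],[0,0,0],-1],[[-0.0034,0.0115,0],[0,0,0],-1],[[-0.0051,0.0173,0],[0,0,0],-1],[[-0.0068,0.0230,0],[0,0,0],-1],[[-0.0085,0.0288,0],[0,0,0],-1]]'
python3 - <<'E'
from h import *
im=vision.snapshot('wrist')
cv2.imwrite('pics/w8.png',im[:,:,::-1]);s=r.sense();print(s['tool_pos'],s['ft_force'])
E
```

```text
[646.64272235  13.17002215] 1.3363720631060314 54.245130767431704
time: 8.88
tool_pos: [652.5, -9.5, 37.3]
tcp_rot: [-101.7, 90.0, -85.3]
ft_force: [1.2, -1.1, 0.1]
finger_gap: -0.1
time: 9.3
tool_pos: [644.1, 19.1, 37.3]
tcp_rot: [-123.0, 90.0, -106.5]
ft_force: [0.7, -1.4, -0.4]
finger_gap: -0.1
[643.77432026  20.29008486  37.22668105] [ 0.07139057  0.12916776 -0.57921131]
```

View pics/w8.png

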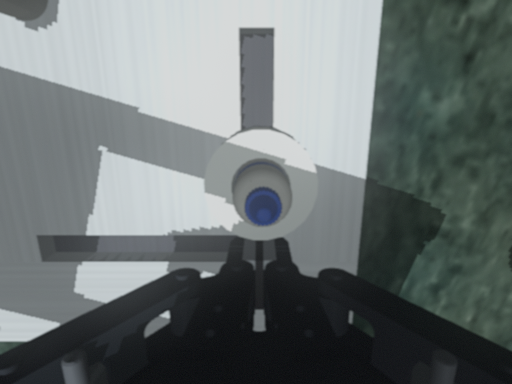

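```bash
python3 - <<'E'
from h import *
e=np.array([.959,.2832]);n=np.array([-.2832,.959])
c=ray('wrist',[(262,184)],48)[0,:2]; t=r.sense()['tool_pos'][:2]
w=ray('wrist',[(239,28),(274,28)],22)[:,:2].mean(0)
print(c,(c-t)@e,(c-t)@n,w,'to slot_end',(w-c)@n-8)
E
```

```text
[634.52509196  54.86393426] 0.9213042085068756 35.77570302805486 [613.67830243 116.93738559] to slot_end 57.432250621452596
```

```bash
python3 -m jog '[[[-0.0017,0.0058,0],[0,0,0],-1],[[-0.0034,0.0115,0],[0,0,0],-1],[[-0.0051,0.0173,0],[0,0,0],-1],[[-0.0068,0.0230,0],[0,0,0],-1],[[-0.0085,0.0288,0],[0,0,0],-1]]'
python3 -m jog '[[[-0.0014,0.0048,0],[0,0,0],-1],[[-0.0028,0.0096,0],[0,0,0],-1],[[-0.0043,0.0144,0],[0,0,0],-1],[[-0.0054,0.0182,0],[0,0,0],-1],[[-0.0057,0.0192,0],[0,0,0],-1]]'
python3 -m jog '[[[-0.0003,0.001,0],[0,0,0],-1],[[-0.0003,0.001,0],[0,0,0],-1]]'
python3 - <<'E'
from h import *
im=vision.snapshot('wrist')
cv2.imwrite('pics/w9.png',im[:,:,::-1]);s=r.sense();print(s['tool_pos'],s['ft_force'])
E
```

```text
time: 9.77
tool_pos: [635.6, 47.9, 37.3]
tcp_rot: [-25.2, 90.0, -8.7]
ft_force: [-0.3, -1.0, -0.4]
finger_gap: 0.1
time: 10.18
tool_pos: [629.9, 67.2, 37.3]
tcp_rot: [84.8, 90.0, 101.3]
ft_force: [0.7, -1.1, -0.8]
finger_gap: 0.3
time: 10.35
tool_pos: [629.7, 67.7, 37.3]
tcp_rot: [111.3, 90.0, 127.7]
ft_force: [0.2, 0.4, 0.2]
finger_gap: 0.0
[629.6826643   67.63150045  37.26381007] [-0.59095798 -0.13918765  0.28585163]
```

View pics/w9.png

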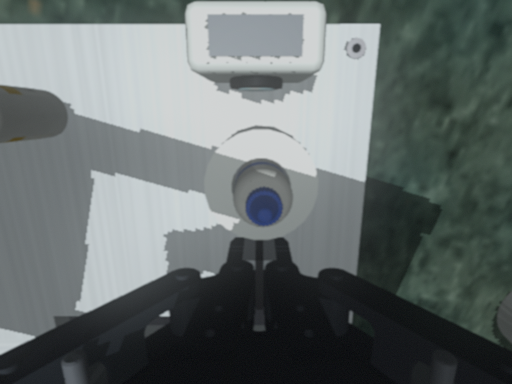

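```bash
python3 -m jog '[[[-0.0004,0.0013,0],[0,0,0],-1],[[-0.0008,0.0027,0],[0,0,0],-1],[[-0.0013,0.0043,0],[0,0,0],-1],[[-0.0013,0.0043,0],[0,0,0],-1]]'
python3 -m jog '[[[-0.0003,0.001,0],[0,0,0],-1],[[-0.0006,0.002,0],[0,0,0],-1],[[-0.0006,0.002,0],[0,0,0],-1]]'
python3 -m jog '[[[-0.0003,0.001,0],[0,0,0],-1],[[-0.0003,0.001,0],[0,0,0],-1]]'
```

```text
time: 10.73
tool_pos: [628.4, 72.1, 37.3]
tcp_rot: [113.1, 90.0, 129.6]
ft_force: [0.2, 0.1, 0.1]
finger_gap: -0.0
time: 10.98
tool_pos: [627.8, 74.1, 37.3]
tcp_rot: [117.5, 90.0, 134.0]
ft_force: [0.2, 0.1, -0.0]
finger_gap: 0.2
time: 11.15
tool_pos: [627.5, 75.0, 37.3]
tcp_rot: [106.8, 90.0, 123.2]
ft_force: [0.5, 0.7, 0.3]
finger_gap: 0.2
```

```bash
python3 -m jog '[[[-0.0003,0.001,0],[0,0,0],-1],[[-0.0003,0.001,0],[0,0,0],-1]]'
python3 -m jog '[[[-0.0002,0.0007,0],[0,0,0],-1],[[-0.0002,0.0007,0],[0,0,0],-1]]'
```

```text
time: 11.32
tool_pos: [627.2, 76.0, 37.3]
tcp_rot: [132.4, 90.0, 148.9]
ft_force: [0.3, 0.0, -0.9]
finger_gap: -0.2
time: 11.48
tool_pos: [627.0, 76.6, 37.2]
tcp_rot: [143.6, 90.0, 160.1]
ft_force: [-0.7, -0.9, -0.3]
finger_gap: 0.1
```

```bash
python3 -m jog '[[[-0.0002,0.0007,0],[0,0,0],-1],[[-0.0002,0.0007,0],[0,0,0],-1]]'
python3 -m jog '[[[-0.0002,0.0007,0],[0,0,0],-1],[[-0.0002,0.0007,0],[0,0,0],-1]]'
```

```text
time: 11.65
tool_pos: [626.8, 77.3, 37.3]
tcp_rot: [141.4, 90.0, 157.9]
ft_force: [-0.2, -0.6, -0.2]
finger_gap: 0.0
time: 11.82
tool_pos: [626.7, 77.9, 37.3]
tcp_rot: [-71.1, 90.0, -54.7]
ft_force: [0.6, -1.9, -0.0]
finger_gap: -0.0
```

```bash
python3 -m jog '[[[-0.0001,0.0005,0],[0,0,0],-1],[[-0.0001,0.0005,0],[0,0,0],-1]]'
python3 - <<'E'
from h import *
im=vision.snapshot('wrist')
cv2.imwrite('pics/w10.png',im[:,:,::-1]);s=r.sense();print(s['tool_pos'],s['ft_force'])
n=np.array([-.2832,.959])
c=ray('wrist',[(262,184)],48)[0,:2];print(c,(c-[616.3,108.4])@n)
E
```

```text
time: 11.98
tool_pos: [626.7, 78.0, 37.4]
tcp_rot: [-79.2, 90.0, -62.8]
ft_force: [1.0, -3.8, 0.2]
finger_gap: 0.0
[626.68891976  78.04998731  37.40701767] [ 0.73699127 -3.66240462 -0.13786359]
[617.49821614 112.63482723] 3.7218644990720047
```

View pics/w10.png

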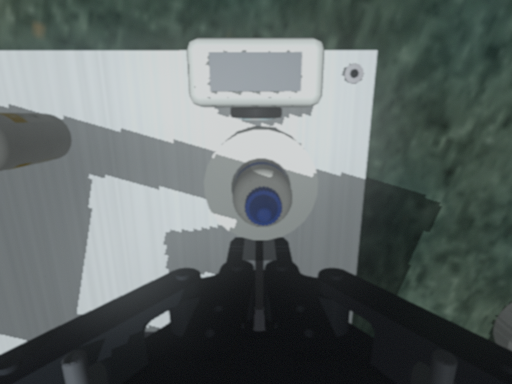

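A steady 4 N with no further advance means the pin is on the end wall, about 2 mm past slot_end. Next I'll draw the hand away.

```bash
python3 -m jog '[[[0.0014,-0.0048,0],[0,0,0],-1],[[0.0057,-0.019,0],[0,0,0],-1],[[0.01,-0.034,0],[0,0,0],-1],[[0.0145,-0.049,0],[0,0,0],-1],[[0.019,-0.064,0],[0,0,0],-1]]'
python3 -m jog '[[[0,0,0.03],[0,0,0],-1],[[0,0,0.07],[0,0,0],-1],[[0,0,0.11],[0,0,0],-1],[[0,-0.02,0.15],[0,0,0],-1],[[0,-0.04,0.18],[0,0,0],-1]]'
python3 -m jog '[[[0,-0.04,0],[0,0,0],-1],[[0,-0.08,0],[0,0,0],-1],[[0,-0.12,0],[0,0,0],-1],[[0,-0.12,0],[0,0,0],-1],[[0,-0.12,0],[0,0,0],-1]]'
python3 - <<'E'
from h import *
im=vision.snapshot('top');cv2.imwrite('pics/t11full.png',im[:,:,::-1])
cv2.imwrite('pics/t11.png',cv2.resize(im[100:240,200:400,::-1],None,fx=4,fy=4,interpolation=2))
im=vision.snapshot('scene')
cv2.imwrite('pics/s11.png',cv2.resize(im[140:260,180:370,::-1],None,fx=4,fy=4,interpolation=2));s=r.sense();print(s['tool_pos'],s['ft_force'])
E
```

```text
time: 12.45
tool_pos: [646.1, 12.3, 37.3]
tcp_rot: [-50.3, 90.0, -33.8]
ft_force: [-0.1, -1.3, -0.0]
finger_gap: -0.3
time: 12.87
tool_pos: [646.2, -26.5, 220.5]
tcp_rot: [-13.8, 89.9, 2.7]
ft_force: [0.0, -0.3, -0.1]
finger_gap: -0.2
time: 13.28
tool_pos: [645.0, -149.6, 217.1]
tcp_rot: [178.8, 90.0, -165.0]
ft_force: [-0.1, -0.6, -0.3]
finger_gap: 0.2
[ 645.39004788 -146.23319604  217.01925733] [ 0.41552756 -0.04305061  0.34750624]
```

View pics/t11.png

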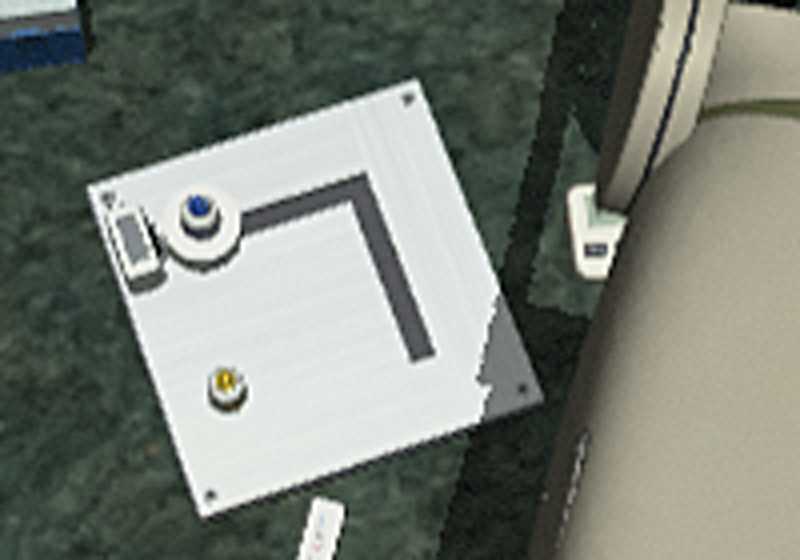

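View pics/s11.png

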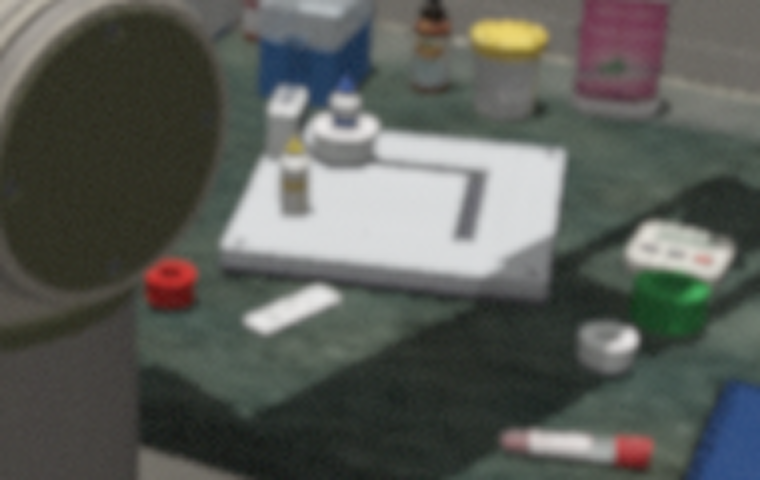

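```bash
python3 - <<'E'
from h import *
e=np.array([.959,.2832]);n=np.array([-.2832,.959])
im=cv2.imread('pics/t11full.png');h=cv2.cvtColor(im,40)
b=(h[...,0]>105)&(h[...,0]<130)&(h[...,1]>120);b[:140]=0;b[175:]=0;b[:,:235]=0;b[:,265:]=0
y,x=np.nonzero(b);p=ray('top',[x.mean(),y.mean()],83)[0,:2]
q=ray('top',[203/4+200,221/4+100],48)[0,:2]
for v in(p,q):print(v,(v-[616.2,108.4])@e,(v-[616.2,108.4])@n)
from bench import order
print(order.hand_in())
E
```

```text
[615.28093058 111.95777858] 0.12617532349231075 3.6721901137974706
[616.55945079 109.15074347] 0.5573238612319474 0.6181665210177627
the job is handed in; nothing more can be done
None
```

I pushed the carrier along leg 1 to the corner, then along leg 2 to the end of the slot in front of the reading head. I drew the hand clear and handed the job in at about 13.4 s; no verdict was reported. The hand stayed shut the whole time and only touched the carrier's side.

- **Corner:** the pin met the far wall with about 5 N, roughly 2 mm past slot_corner. That is inside the 9 mm window.
- **Hand turn:** I turned the hand 90° before leg 2, so the wide side of the gripper linkage faced away from the bottle.
- **End position:** the pin met the end wall with about 4 N, which puts the carrier about 2 mm past slot_end.
    - **Carrier circle:** measured within about 0.6 mm of slot_end in x and y.
    - **Bottle tip:** measured 0.1 mm off across the slot and 3.7 mm past slot_end along it. The two readings disagree by about 3 mm, roughly one top-camera pixel plus calibration error, but both are within the 5 mm allowed.
- **Final pictures:** the bottle stands upright in the carrier, and the spare bottle, cassette and tube look unmoved. The timer is partly hidden by the arm in the top view but looks in place in the scene view. I did not check the marker again at the end; the hand never went near it.

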